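Clamp the valve body in the cam fixture

TASK

Lay the black valve body in the two V saddles of the clamping fixture, flange up and with its narrow end towards the end stop; set it down, do not drop it. Then flip the cam lever right over, away from the saddles, until it snaps past centre and the rubber foot clamps the valve body against the stop. Let go of everything and leave the screwdriver and the test cylinder where they are.

Things in the scene. Friction and masses are not known exactly. Their poses are not given: they have to be found in the camera images.
- valve_body: Loose black valve body lying on the bench, 40 (x) x 90 (y) x 52 mm (z), 0.24 to 0.48 kg. Origin: centre of underside. Barrel along y, axis 20 mm up, 40 mm thick for y from -10 to +45; an angled flange with a round face on top for y from -24 to +19; narrow nose, 27 mm thick, at its -y end. Grasp across x at mid-length, at axis height.
- nose (a point): Centre of the narrow end of the valve body (its -45 mm y end), on the barrel axis.
- fixture: Fixed clamp fixture on an 84 x 280 x 10 mm aluminium plate, y axis along it. Origin: on the bench, under the place of the clamped valve body's origin. Steel end stop 60 mm high, face at y=-45 mm; V saddles, 12 mm thick, 60 mm wide: y=-32 (for the nose) and y=+33 (barrel), 53 mm free between; plunger guide 60 mm high at y=75 to 89; lever rest 37 mm high at y=198.
- cradle (a point): On the clamping axis at fixture y = 4 mm, 42 mm above the bench: put the middle of the barrel axis (20 mm over the valve body's origin) here. A valve body in the saddles has its y axis along the fixture's +y, its underside 22 mm above the bench, and 11 mm of end play between stop and open foot.
- lever_pivot (a point): Pivot of the cam lever, 42 mm above the bench, at fixture y = 140 mm; the axis lies along the fixture's x.
- lever_tip (a point): End of the cam lever, 115 mm from the pivot; the lever's outer 67 mm is a round black grip 15 to 20 mm thick. Open, it stands up and leans 5 degrees to the cradle.
- lever (a joint): Angle of the cam lever, rad: 0 = open (up); grows as it turns over in the fixture's y-z plane, away from the cradle; 1.55 = stop (on its rest, 6 degrees above level, pointing to fixture +y). A spring returns it to open if let go before dead centre (1.22) and snaps it to the stop beyond. It takes about 5 N at the grip.
- foot: Origin: centre of the face of the sprung rubber clamping foot, 24 mm across, at fixture y = 56 mm when open; the lever drives it up to 16 mm towards the stop.
- driver: Loose screwdriver with a red handle, 182 mm long, lying behind the valve body as the robot sees it; leave alone.
- cylinder: Loose plain black test cylinder, 44 mm across, 91 mm high, standing behind the fixture's end stop; leave alone.

How it is judged:
By the outcome, as a careful person would: the job done as asked, in the order asked, and still so for the second after the job is handed in, with the robot touching nothing.
It also fails if it takes over 48 s, if anything falls off the work surface, if the arm or the gripper's body presses on something with over 40 N, if the wrist force passes 120 N, or if a joint passes its speed limit or range.

ROBOT

A 6-joint arm with a two-finger parallel gripper is mounted at the origin on a cart in front of the work surface, level with it; the furniture and walls round the work are solid. World frame = base frame: x ahead of the robot, y to its left, z up, the work surface at z = 0. Lengths are in m, angles in degrees, forces in N, time in s.
With the tool pointing down it reaches from about 0.4 to 0.825 m from the base axis. Payload 7 kg.
Tool frame: the origin (TCP) lies midway between the tips of the shut fingers; the grasp point (between the pads) lies 19 mm behind it (ctrl.grasp_offset is the distance from the TCP to the grasp point, in m); z points along the fingers, x is the direction in which the jaws open and shut, and the axes are right-handed (so a half turn about z gives the same grasp; the last joint's range is limited). The gripper opens to 88 mm and grips with 3 to 60 N. Pads are 19 mm wide; open, the fingers measure 130 mm over their backs; the gripper's body (78 mm by 193 mm) begins 47 mm behind the grasp point.
Start: joints at [-50.586, 20.546, 0.682, 0, -70.136, -16.507], TCP at [0.263, -0.622, 0.227] pointing down, gripper open.
Joint ranges: [-176.03, 176.03], [-82.01, 121.73], [-58.28, 71.71], [-173.87, 95.51], [-174.79, -0.11], [-173.66, 173.66]. Speed limits (degrees/s): [136.94, 136.94, 172.46, 180, 180, 180].

INTERFACE

Orientations are given as [roll, pitch, yaw] about the fixed x, y, z axes, in that order (R = Rz(yaw) Ry(pitch) Rx(roll)).
In Python, from plant import sensors, snapshot, order, ctrl gives the robot as it stands.
- The arm moves only by the tool send_rows, never from a script. Its argument "commands" is a list of rows, each a list of 3 entries, a list of its own where there are three numbers: the closure, from 0 (fully open) to 1 (shut), then the shift along the world's x, y, z in units of 0.25 m (1.0 is 0.25 m), then the turn, a rotation vector about the world's x, y, z in units of 360 degrees (1.0 is 360 degrees). In form: [[hand, [x, y, z], [ax, ay, az]], ...]. A call has 1 to 12 rows; each row shifts and turns the pose as measured when the row begins; what a row does not reach is not made up. A row lasts 1/10 s, in which the tool goes at most 50 mm and 8.59 degrees, less where a joint would pass 70% of its speed; a pose out of reach is approached as far as the arm can. A call with a number of a shift or a turn outside -1 to 1 is refused whole. A call with a gripper value outside its range is refused whole. The fingers move at their own pace and stop on an object; the grip force is fixed at half the most. Time passes only in rows, so rows that do not move let the fingers close. It gives the time, the measured TCP pose, the force and the opening at its end, in the units of the state.
- sensors.get_obs(): the state, without advancing time (a new reading comes with each control period).
- snapshot(name): name is "side" or "top"; returns a dict with "color" (400x640x3 uint8, blue, green, red), "z_map" (400x640 float32, m along the optical axis (not along the pixel's ray), 0 where there is no reading), "mtx" (3x3 intrinsics, pixels), "k1" (the pictures are not rectified: a ray, as slopes to the right and down, at radius r is drawn at 1 + k1 r^2 times it, then the intrinsics apply), "xyz" and "attitude" of the camera in the world. Camera axes: x right, y down, z forward; pixel columns grow to the right and rows downward; lengths in m; the calibration is good to about 2 mm. A picture is of the moment at which its call begins.
- order.close_job(): hands the job in, once; it reports no verdict.
The state is a dict: "clock": time; "joint_pos": joint angles; "qvel": joint speeds; "tau": joint torques, N m; "tool_pos": TCP position; "orientation": TCP orientation; "force": force on the tool from outside, world axes, zero at the start; "moment": the same for the moment, N m; "opening": finger opening in m.
Only numpy, scipy, OpenCV 4.12 (cv2) and the standard library are available. Lean on these libraries where they do the work, as an engineer would, in place of code of your own. Each camera call takes 0.05 s, during which the arm holds its last target.

## Working session

There is one attempt and no reset: what is moved stays moved. The work goes in short steps, Python scripts to look and compute and a tool call to move; the robot and the scene stay as the last step left them, time stands still between calls to the robot, and variables do not carry over. Pictures are saved under pics/ and viewed, and the job is handed in when it is done.

Besides the shell and the picture viewer there is one more tool, called after "Request:" as name(argument=value, ...) on one line, values as JSON. send_rows: Moves the arm, as the interface text tells. Its arguments: {"type":"object","properties":{"commands":{"type":"array","items":{"type":"array"}}},"required":["commands"]}

```bash
mkdir -p pics; ls; python3 - <<'E'
from plant import sensors, snapshot, order, ctrl
import cv2, numpy as np, json
print(sensors.get_obs(), ctrl.grasp_offset)
for n in ("side","top"):
    s=snapshot(n); cv2.imwrite(f"pics/{n}0.png",s["color"])
    np.savez(f"pics/{n}0.npz",**s)
    print(n,s["mtx"],s["k1"],s["xyz"],s["attitude"])
E
```

```text
pics
{'clock': 0.0, 'joint_pos': array([-5.05873135e+01,  2.05906334e+01,  6.34449154e-01, -2.04139020e-02,
       -7.01348428e+01, -1.65069771e+01]), 'qvel': array([-0.03175864, -0.01633266,  0.11361483,  0.03047729,  0.02906291,
       -0.00308696]), 'tau': array([ 7.48211664e-05, -5.82724750e+01,  2.93043673e+01,  6.99712202e+00,
        6.71414149e-03, -1.30416574e-04]), 'tool_pos': array([ 0.26251466, -0.62134086,  0.22563593]), 'orientation': array([-1.79992533e+02, -9.27285105e-02,  1.12898751e+02]), 'force': array([-0.32479059, -0.27904256,  0.40023123]), 'moment': array([ 0.02681963, -0.02361859, -0.00216679]), 'opening': 0.08739105309681032} 0.0188
side [[424.44624371   0.         312.50184575]
 [  0.         424.44624371 201.26623141]
 [  0.           0.           1.        ]] -0.05757524880680659 [0.62065353 0.92525071 0.7173162 ] [-1.19735092e+02  1.40848141e-01  1.77890039e+02]
top [[465.87237381   0.         322.40690937]
 [  0.         465.87237381 200.1237966 ]
 [  0.           0.           1.        ]] -0.024631680701276023 [ 0.41120366 -0.12967802  1.16060254] [-170.43667121    0.18693775  -88.36559464]
```

View pics/side0.png

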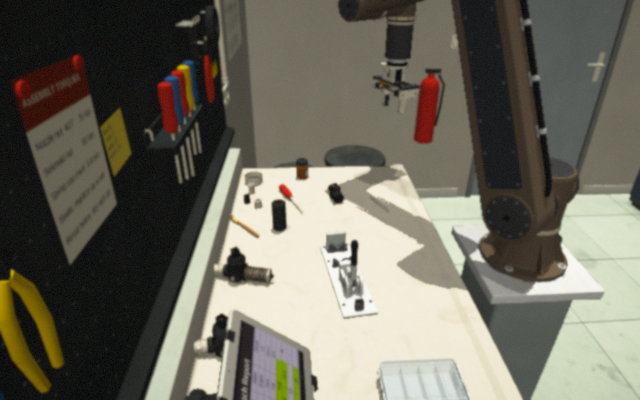

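View pics/top0.png

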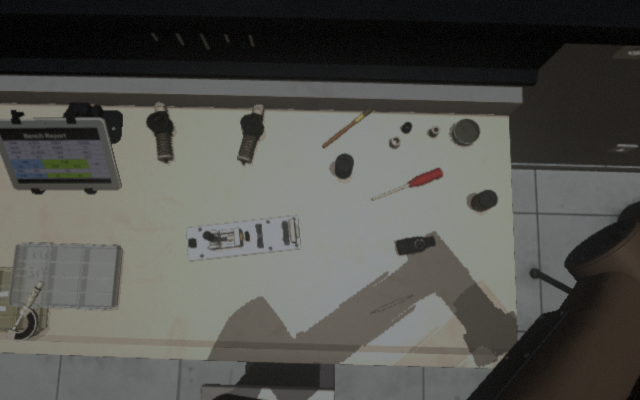

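The side view shows the fixture at about (348,280), with the stop at (337,241), the lever at (353,255) and the valve at (335,193). In the top view the fixture plate spans (187–300, 215–262) with the stop on its right, and the valve is at (416,244). Next I'll zoom in and measure.

```bash
cat > h.py <<'E'
import numpy as np, cv2
from scipy.spatial.transform import Rotation as Ro
def R(s): return Ro.from_euler('xyz',s["attitude"],degrees=True).as_matrix()
def rays(s,uv):
    uv=np.atleast_2d(np.float64(uv)); K=s["mtx"]
    d=(uv-[K[0,2],K[1,2]])/[K[0,0],K[1,1]]
    p=d.copy()
    for _ in range(10):
        p=d/(1+float(s["k1"])*(p**2).sum(1,keepdims=True))
    return np.c_[p,np.ones(len(p))]
def on_z(s,uv,z):
    r=rays(s,uv)@R(s).T; o=np.array(s["xyz"])
    return o+r*((z-o[2])/r[:,2])[:,None]
def depth_pts(s,uv):
    uv=np.atleast_2d(uv); z=s["z_map"][np.int32(uv[:,1]),np.int32(uv[:,0])]
    return np.array(s["xyz"])+(rays(s,uv)*z[:,None])@R(s).T
def proj(s,P):
    c=(np.atleast_2d(P)-np.array(s["xyz"]))@R(s); q=c[:,:2]/c[:,2:]
    q=q*(1+float(s["k1"])*(q**2).sum(1,keepdims=True)); K=s["mtx"]
    return q*[K[0,0],K[1,1]]+[K[0,2],K[1,2]]
def tri(s1,u1,s2,u2):
    a=(rays(s1,u1)@R(s1).T)[0];b=(rays(s2,u2)@R(s2).T)[0];o1=np.array(s1["xyz"]);o2=np.array(s2["xyz"])
    t=np.linalg.lstsq(np.c_[a,-b],o2-o1,rcond=None)[0]
    p=o1+a*t[0];q=o2+b*t[1]; return (p+q)/2,np.linalg.norm(p-q)
def crop(s,x0,y0,x1,y1,f,name):
    c=s["color"][y0:y1,x0:x1]; c=cv2.convertScaleAbs(c,alpha=1.5,beta=10)
    cv2.imwrite(name,cv2.resize(c,None,fx=f,fy=f,interpolation=cv2.INTER_CUBIC))
E
python3 - <<'E'
from h import *
t=np.load('pics/top0.npz'); s=np.load('pics/side0.npz')
crop(t,180,200,310,270,6,'pics/tfix.png'); crop(t,380,215,450,265,10,'pics/tval.png'); crop(s,310,170,390,325,5,'pics/sfix.png')
# height stats
for nm,box in (('valve',(390,230,440,258)),('fix',(185,212,302,264))):
    u,v=np.meshgrid(range(box[0],box[2]),range(box[1],box[3])); uv=np.c_[u.ravel(),v.ravel()]
    P=depth_pts(t,uv); h=P[:,2].reshape(u.shape)
    print(nm); print((h[::2,::3]*1000).round().astype(int))
E
```

```text
valve
[[  1  -4  -3  -1   0   0   0  -3   0   1  -1  -3  -2  -3  -4  -4  -2]
 [ -1  -3  -1   2  -2  -5  -3  -4  -4  -6   0  -3  -1  -1  -1  -4  -2]
 [ -2  -5  -1  -6   2   0  -3  -5  -4  -3  -4   2  -3  -3  -3  -2  -4]
 [ -3  -5  -3   2  -1  -2  -2  -1  -3  -1  -4  -6  -1   0  19   0  -4]
 [ -1  -7  -3  -2  -4  -2  22  23  32  49  49  30  21  27  29  -4  -2]
 [  0  -3  -3  17  27  26  30  42  45  45  50  49  25  23  26  -1   0]
 [ -6  -1   2  30  36  31  36  46  49  43  44  46  41  27  30  30  -1]
 [ -1  -1  -2  33  34  38  36  42  44  45  46  41  43  26  28  27  -1]
 [  1  -3  -4  38  35  40  37  38  42  35  38  44  40  25  -4  -2  -5]
 [ -2  -2   1  -1  36  40  34  30  40  37  43  41  46  -3  -3  -1  -4]
 [ -5  -4  -2  -1  38  33  31  31  36  42  36  33  -3   0  -2  -3  -2]
 [  1  -4  -4   4  35  31  25  27  22   1  -5  -1  -4  -3  -4  -1  -3]
 [ -2  -2   0   8  25  27  12  -3  -2  -4  -2  -3  -2  -1  -3  -5  -3]
 [ -5   2  -1  -5   0 -10  -2  -3  -1  -4  -6  -1  -1  -1  -1  -3   2]]
fix
[[-4  5  0 ... -3 -6 -1]
 [-6  1 -2 ... -2 -1  0]
 [-3 -7 -2 ...  6  7 -1]
 ...
 [-4 13  6 ... -2  3 -3]
 [ 1  1  4 ... -6  0  0]
 [-1  0 -2 ... -2 -4 -1]]
```

```bash
sleep 1
```

```text
(no output)
```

View pics/tfix.png

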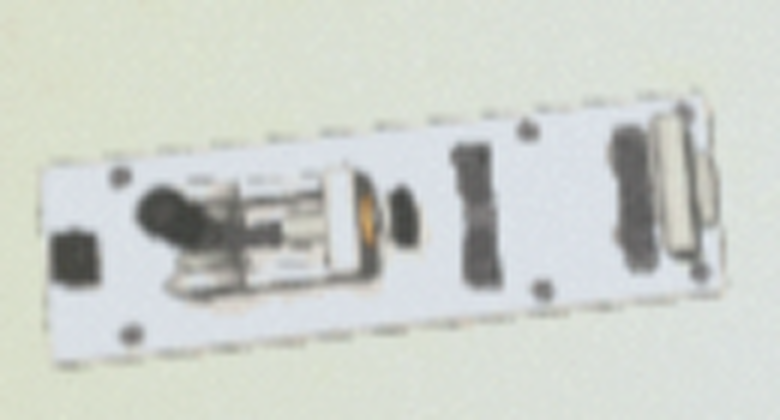

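View pics/tval.png

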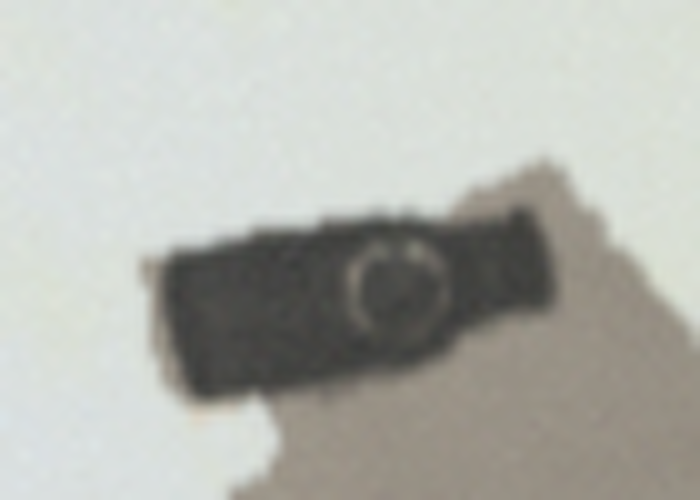

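View pics/sfix.png

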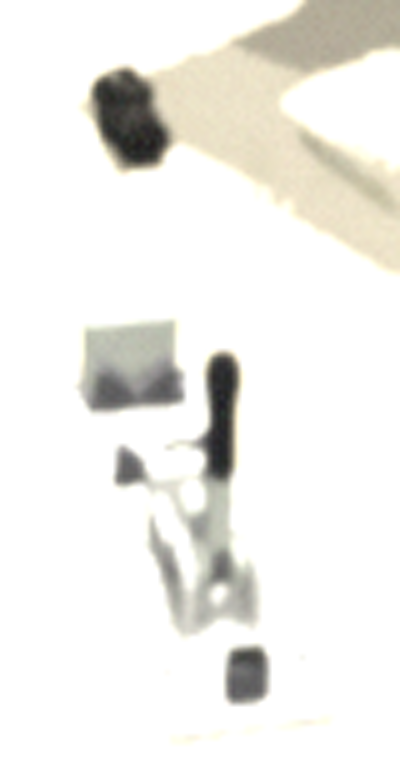

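The valve lies flange up with its nose to the image right, the same way round as the fixture: stop at right, lever at left, rest pad at crop (75,258). Now the metric poses.

```bash
python3 - <<'E'
from h import *
t=np.load('pics/top0.npz'); s=np.load('pics/side0.npz')
def ct(pts,x0=180,y0=200,f=6): return (np.float64(pts)+.5)/f-.5+[x0,y0]
C=on_z(t,ct([(41,165),(51,367),(726,292),(709,92)]),0.01)
print('plate',C.round(4)); 
for i in range(4): print(np.linalg.norm(C[i]-C[(i+1)%4]).round(4))
e=(C[0]-C[3])+(C[1]-C[2]); e/=np.linalg.norm(e); x=np.array([e[1],-e[0],0])
print('dir y',e,'yaw(of y axis -90)',np.degrees(np.arctan2(e[1],e[0]))-90)
cen=C.mean(0); print('centre',cen)
def loc(p): d=p-cen; return np.array([d@x,d@e,p[2]])
# features
for nm,pt,z in (('stopface top a',(690,255),.06),('stopface top b',(655,115),.06),('stop back a',(698,250),.06),
  ('barrel saddle L',(452,148),.04),('barrel saddle L2',(468,285),.04),('bs R',(490,145),.04),('bs R2',(500,285),.04),
  ('nose sad L',(612,130),.04),('nose sad L2',(625,268),.04),
  ('rest',(75,258),.037),('lever tip',(160,212),.156)):
    print(nm,loc(on_z(t,ct([pt]),z)[0]).round(4))
# bolts
for p in ((120,176),(131,334),(543,290),(528,130),(684,110),(700,271)): print('bolt',loc(on_z(t,ct([p]),.012)[0]).round(4))
# lever tip triangulated
print('tip tri',tri(t,ct([(160,212)]),s,(np.array([[222,362.]])+.5)/5-.5+[310,170]))
# valve
hsv=cv2.cvtColor(t['color'],cv2.COLOR_BGR2GRAY)
m=np.zeros_like(hsv); m[225:262,385:445]=(hsv[225:262,385:445]<75)*255
n,l,st,cc=cv2.connectedComponentsWithStats(m); k=1+st[1:,4].argmax(); print(st[k],cc[k])
u=np.argwhere(l==k)[:,::-1]; P=depth_pts(t,u); ok=P[:,2]>0.012; P=P[ok]; print(len(P),P.mean(0),np.percentile(P[:,2],[5,50,95]))
r=cv2.minAreaRect((P[:,:2]*1000).astype(np.float32)); print('valve rect',r)
np.set_printoptions(linewidth=200)
E
```

```text
plate [[ 0.5274  0.2159  0.01  ]
 [ 0.4445  0.2055  0.01  ]
 [ 0.4832 -0.0701  0.01  ]
 [ 0.5658 -0.06    0.01  ]]
0.0836
0.2783
0.0832
0.2786
dir y [-0.13842894  0.99037237  0.        ] yaw(of y axis -90) 7.95694602487761
centre [0.5052284  0.07281157 0.01      ]
stopface top a [-0.029 -0.128  0.06 ]
stopface top b [ 0.0277 -0.1198  0.06  ]
stop back a [-0.0274 -0.1314  0.06  ]
barrel saddle L [ 0.0261 -0.0358  0.04  ]
barrel saddle L2 [-0.0295 -0.0374  0.04  ]
bs R [ 0.0256 -0.0512  0.04  ]
bs R2 [-0.0309 -0.0501  0.04  ]
nose sad L [ 0.0263 -0.1007  0.04  ]
nose sad L2 [-0.0297 -0.1005  0.04  ]
rest [-0.0011  0.1197  0.037 ]
lever tip [-0.0007  0.0554  0.156 ]
bolt [0.0333 0.1057 0.012 ]
bolt [-0.0321  0.1056  0.012 ]
bolt [-0.0327 -0.0641  0.012 ]
bolt [ 0.0338 -0.0639  0.012 ]
bolt [ 0.035 -0.129  0.012]
bolt [-0.032  -0.1288  0.012 ]
tip tri (array([0.49720705, 0.12869057, 0.15187581]), np.float64(0.00010408778564556349))
[396 236  40  19 563] [414.38721137 244.62522202]
504 [ 0.49828332 -0.34723349  0.03706743] [0.02185868 0.03475991 0.04711554]
valve rect ((472.6447448730469, -259.68304443359375), (40.27569580078125, 284.7509460449219), 17.245040893554688)
```

```bash
python3 - <<'E'
from h import *
np.set_printoptions(linewidth=200,suppress=True)
t=np.load('pics/top0.npz'); s=np.load('pics/side0.npz')
g=cv2.cvtColor(t['color'],cv2.COLOR_BGR2GRAY)
m=np.zeros_like(g); m[225:262,385:445]=(g[225:262,385:445]<75)*255
n,l,st,cc=cv2.connectedComponentsWithStats(m); k=1+st[1:,4].argmax()
m=np.uint8(l==k)*255
u=np.argwhere(m>0)[:,::-1]
W=on_z(t,u,0.02)[:,:2]
r=cv2.minAreaRect((W*1000).astype(np.float32)); print('sil rect z=.02',r)
P=depth_pts(t,u); P=P[(P[:,2]>.012)&(P[:,2]<.06)]; 
P=P[np.hypot(*(P[:,:2]-np.median(P[:,:2],0)).T)<.06]
r=cv2.minAreaRect((P[:,:2]*1000).astype(np.float32)); print('depth rect',r,len(P))
# barrel edges by column scan in rotated frame
for th in (0,): pass
def cv_(pts): return (np.float64(pts)+.5)/10-.5+[380,215]
for nm,a,z in (('tail c',(187,325),.022),('nose c',(538,258),.022)):
    print(nm,on_z(t,cv_([a]),z))
# slices: in world, along axis dir guess, width profile
for yaw in (6,8,10,12,14,16,18,20):
    a=np.radians(yaw+90); e=np.array([np.cos(a),np.sin(a)]); x=np.array([e[1],-e[0]])
    c=W.mean(0); q=(W-c)@np.c_[x,e]*1000
    row=[]
    for y0 in range(-45,50,10):
        w=q[(abs(q[:,1]-y0)<5),0]
        row.append((round(np.percentile(w,2)),round(np.percentile(w,98))) if len(w)>4 else None)
    print(yaw,q[:,1].min().round(),q[:,1].max().round(),row)
print(c)
# side
crop(s,320,175,350,215,16,'pics/sval.png')
E
```

```text
sil rect z=.02 ((498.5317687988281, -351.8024597167969), (40.88467025756836, 96.65885162353516), 9.671902656555176)
depth rect ((500.40130615234375, -352.64483642578125), (38.9415283203125, 90.28900909423828), 13.911166191101074) 503
tail c [[ 0.49205252 -0.30863621  0.022     ]]
nose c [[ 0.51074563 -0.39447386  0.022     ]]
6 -51.0 45.0 [(-7, 18), (-8, 17), (-13, 17), (-17, 18), (-19, 18), (-20, 18), (-21, 17), (-21, 16), (-20, 14), (-16, 13)]
8 -51.0 45.0 [(-8, 16), (-10, 15), (-13, 16), (-17, 17), (-19, 18), (-20, 18), (-20, 18), (-20, 17), (-19, 15), (-17, 15)]
10 -52.0 45.0 [(-10, 15), (-11, 14), (-14, 15), (-18, 17), (-19, 18), (-20, 18), (-20, 19), (-19, 18), (-18, 17), (-16, 16)]
12 -52.0 45.0 [(-12, 13), (-12, 13), (-15, 14), (-18, 17), (-19, 18), (-20, 18), (-20, 19), (-19, 18), (-17, 18), (-14, 17)]
14 -52.0 45.0 [(-13, 12), (-13, 12), (-15, 14), (-18, 16), (-20, 18), (-19, 18), (-19, 20), (-18, 19), (-16, 19), (-13, 17)]
16 -51.0 45.0 [(-15, 11), (-14, 11), (-15, 13), (-19, 16), (-20, 18), (-19, 19), (-18, 20), (-17, 20), (-15, 21), (-13, 18)]
18 -51.0 45.0 [(-16, 9), (-15, 10), (-16, 12), (-19, 15), (-20, 18), (-19, 19), (-18, 21), (-16, 21), (-14, 22), (-11, 20)]
20 -51.0 45.0 [(-18, 8), (-17, 9), (-17, 12), (-20, 15), (-20, 18), (-19, 19), (-18, 21), (-16, 22), (-12, 23), (-10, 19)]
[ 0.49921084 -0.3484317 ]
```

```bash
sleep 1
```

```text
(no output)
```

View pics/sval.png

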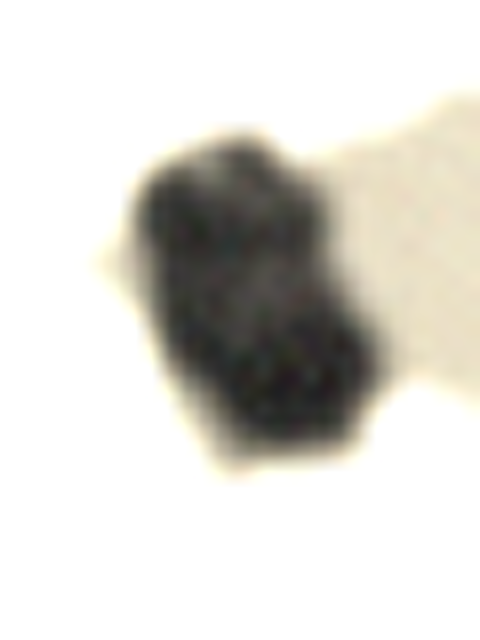

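Valve: origin ≈ (0.500, −0.352), yaw ≈ 12°. The measured size is 39 x 90 mm, which matches the data. Fixture: origin ≈ (0.515, −0.003), yaw ≈ 8°. The plate measures 83.5 x 278.5 mm, and the saddles, rest and lever tip all agree within about 2 mm. Next, a move above the valve.

Request:
send_rows(commands=[[0,[0.095,0.108,-0.01],[0,0,0.022]],[0,[0.095,0.108,-0.02],[0,0,0.022]],[0,[0.095,0.108,-0.02],[0,0,0.022]],[0,[0.095,0.108,-0.02],[0,0,0.022]],[0,[0.095,0.108,-0.02],[0,0,0.022]],[0,[0.095,0.108,-0.02],[0,0,0.022]],[0,[0.095,0.108,-0.02],[0,0,0.022]],[0,[0.095,0.108,-0.02],[0,0,0.022]],[0,[0.095,0.108,-0.02],[0,0,0.022]],[0,[0.095,0.108,-0.02],[0,0,0.022]],[0,[0,0,0],[0,0,0]]])

```text
clock: 1.2
tool_pos: [0.5043, -0.3392, 0.1711]
orientation: [179.9, -0.5, -164.8]
force: [-0.0, 0.3, 0.1]
opening: 0.0879
```

Request:
send_rows(commands=[[0,[-0.018,-0.051,-0.15],[0,0,-0.009]],[0,[0,0,-0.13],[0,0,0]],[0,[0,0,0],[0,0,0]]])

```text
clock: 1.5
tool_pos: [0.5008, -0.351, 0.0999]
orientation: [179.9, -0.4, -168.1]
force: [-0.9, 0.1, 0.1]
opening: 0.0878
```

```bash
python3 - <<'E'
from plant import sensors, snapshot
from h import *
for n in ("side","top"):
    s=snapshot(n); crop(s,*((290,140,390,225) if n=='side' else (370,200,470,280)),7,f"pics/{n}1.png")
o=sensors.get_obs(); print(o['tool_pos'],o['orientation'],o['joint_pos'])
E
```

```text
[ 0.50305229 -0.35226441  0.10395904] [-1.79866832e+02 -1.72017870e-01 -1.68021129e+02] [-16.67405074  20.78521464 -16.35636212   0.24978346 -52.94578323
  28.50245721]
```

View pics/side1.png

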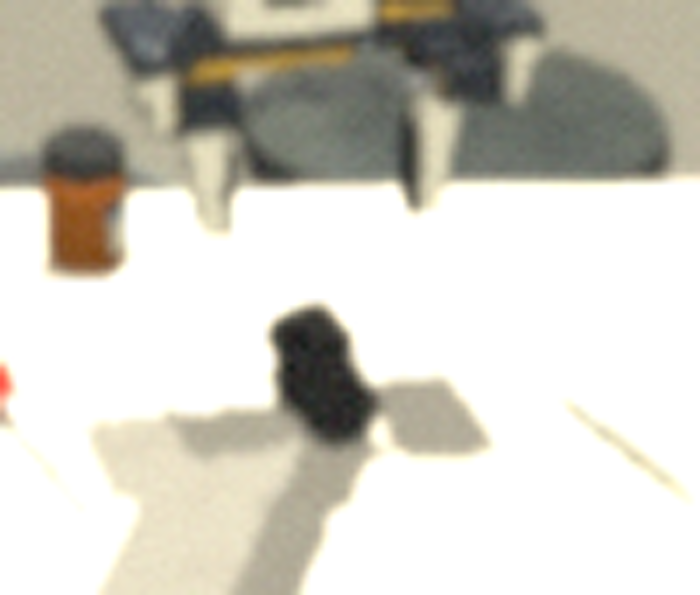

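View pics/top1.png

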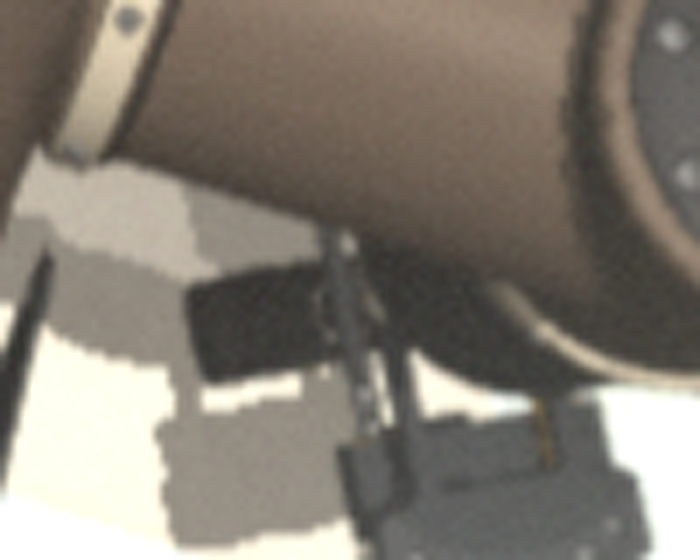

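The side view shows the fingers at crop (212,230) and (425,210), straddling the valve at (325,370). The top view is partly hidden by the wrist, but the fingers cross the valve at mid-length, near (345,300). Descending.

Request:
send_rows(commands=[[0,[-0.01,0,-0.14],[0,0,0]],[0,[0,0,-0.12],[0,0,0]],[0,[0,0,-0.08],[0,0,0]],[0,[0,0,0],[0,0,0]]])

```text
clock: 2.0
tool_pos: [0.5059, -0.3558, 0.0264]
orientation: [-179.4, 0.5, -168.0]
force: [-0.4, 0.5, 0.4]
opening: 0.0877
```

```bash
python3 - <<'E'
from plant import sensors, snapshot
from h import *
s=snapshot("side"); crop(s,290,140,390,225,7,f"pics/side2.png")
o=sensors.get_obs(); print(o['tool_pos'],o['orientation'],o['force'])
E
```

```text
[ 0.50710136 -0.35633878  0.02807421] [-179.26931387    0.58848309 -167.98494809] [ 0.35866867 -0.37578568  1.31112447]
```

View pics/side2.png

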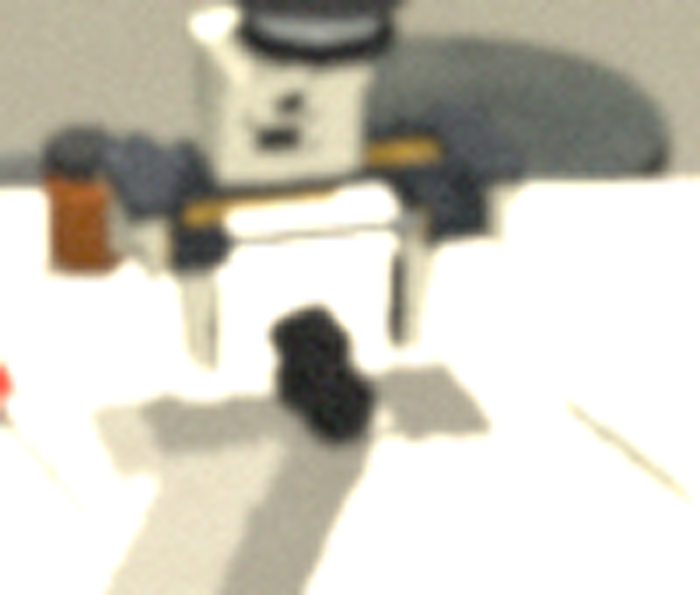

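```bash
cat >> h.py <<'E'
def delta(o,p,yaw,tilt=None):
    Rc=Ro.from_euler('xyz',o['orientation'],degrees=True)
    Rd=Ro.from_euler('z',yaw,degrees=True)*Ro.from_euler('x',180,degrees=True)
    rv=(Rd*Rc.inv()).as_rotvec(degrees=True)
    d=np.array(p)-o['tool_pos']
    print('clock',round(o['clock'],2),'pos',o['tool_pos'].round(4),'ori',o['orientation'].round(2),'F',o['force'].round(1),'open',round(o['opening'],4))
    print('shift units',(d/0.25).round(3),'turn units',(rv/360).round(4))
E
python3 - <<'E'
from plant import sensors
from h import *
delta(sensors.get_obs(),[0.4998,-0.352,0.005],-168)
E
```

```text
clock 2.05 pos [ 0.5071 -0.3563  0.0281] ori [-179.27    0.59 -167.98] F [ 0.4 -0.4  1.3] open 0.0874
shift units [-0.029  0.017 -0.092] turn units [ 0.0016  0.002  -0.    ]
```

Request:
send_rows(commands=[[0,[-0.03,0.017,-0.06],[0.0016,0.002,0]],[0,[0,0,-0.02],[0,0,0]],[0,[0,0,0],[0,0,0]]])

```text
clock: 2.35
tool_pos: [0.5024, -0.3534, 0.0124]
orientation: [-179.8, 0.3, -168.0]
force: [0.4, 0.2, 0.7]
opening: 0.0877
```

```bash
python3 - <<'E'
from plant import sensors
from h import *
delta(sensors.get_obs(),[0.4998,-0.352,0.005],-168)
E
```

```text
clock 2.35 pos [ 0.5024 -0.3534  0.0124] ori [-179.78    0.33 -167.96] F [0.4 0.2 0.7] open 0.0877
shift units [-0.01   0.006 -0.029] turn units [ 0.0004  0.001  -0.0001]
```

Request:
send_rows(commands=[[0,[-0.01,0.006,-0.028],[0.0004,0.001,0]],[0,[0,0,0],[0,0,0]]])

```text
clock: 2.55
tool_pos: [0.5004, -0.3521, 0.0062]
orientation: [-179.9, 0.1, -168.0]
force: [-0.5, -0.3, 0.0]
opening: 0.0876
```

```bash
python3 - <<'E'
from plant import sensors
from h import *
delta(sensors.get_obs(),[0.4998,-0.352,0.005],-168)
E
```

```text
clock 2.55 pos [ 0.5004 -0.3521  0.0062] ori [-1.7994e+02  8.0000e-02 -1.6796e+02] F [-0.5 -0.3  0. ] open 0.0876
shift units [-0.003  0.    -0.005] turn units [ 0.0001  0.0002 -0.0001]
```

Request:
send_rows(commands=[[1,[0,0,-0.004],[0,0,0]],[1,[0,0,0],[0,0,0]],[1,[0,0,0],[0,0,0]],[1,[0,0,0],[0,0,0]],[1,[0,0,0],[0,0,0]],[1,[0,0,0],[0,0,0]],[1,[0,0,0],[0,0,0]],[1,[0,0,0],[0,0,0]]])

```text
clock: 3.35
tool_pos: [0.5009, -0.3523, 0.0059]
orientation: [-179.9, 0.1, -167.9]
force: [-1.0, 0.6, -0.6]
opening: 0.0358
```

```bash
python3 - <<'E'
from plant import sensors,snapshot
from h import *
s=snapshot("top"); crop(s,370,200,470,280,7,f"pics/top3.png")
delta(sensors.get_obs(),[0.4998,-0.352,0.005],-168)
E
```

```text
clock 3.4 pos [ 0.5009 -0.3523  0.0059] ori [-1.7991e+02  1.1000e-01 -1.6794e+02] F [ 0.2 -0.9  1.1] open 0.0358
shift units [-0.004  0.001 -0.003] turn units [ 0.0002  0.0003 -0.0002]
```

View pics/top3.png

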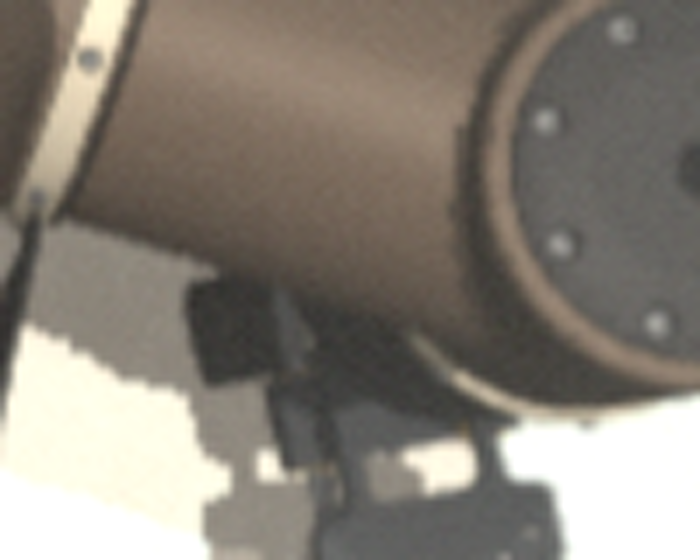

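Request:
send_rows(commands=[[1,[0,0,0.05],[0,0,0]],[1,[0,0,0.1],[0,0,0]],[1,[0,0,0.12],[0,0,0]],[1,[0,0,0.1],[0,0,0]],[1,[0,0,0.05],[0,0,0]],[1,[0,0,0],[0,0,0]]])

```text
clock: 4.0
tool_pos: [0.497, -0.3503, 0.1145]
orientation: [179.8, -0.2, -168.0]
force: [0.3, 0.4, -5.3]
opening: 0.036
```

```bash
python3 - <<'E'
from plant import sensors,snapshot
from h import *
s=snapshot("side"); crop(s,290,120,390,205,7,f"pics/side4.png")
delta(sensors.get_obs(),[0.5146,0.0009,0.12],-172)
E
```

```text
clock 4.05 pos [ 0.4967 -0.3501  0.1135] ori [ 179.76   -0.26 -168.03] F [ 0.2 -0.1 -4.4] open 0.0358
shift units [0.072 1.404 0.026] turn units [-0.0005 -0.0008 -0.011 ]
```

View pics/side4.png

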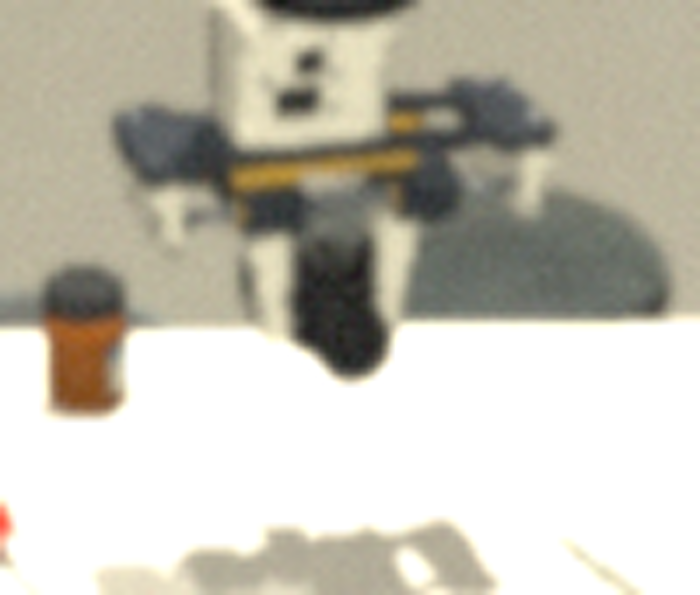

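The valve is held between the fingers at crop (335,300), level. Weight reads about 4.8 N. Moving it over the cradle.

Request:
send_rows(commands=[[1,[0.005,0.06,0.005],[0,0,-0.001]],[1,[0.006,0.11,0.002],[0,0,-0.001]],[1,[0.006,0.13,0.002],[0,0,-0.001]],[1,[0.006,0.14,0.002],[0,0,-0.001]],[1,[0.006,0.14,0.002],[0,0,-0.001]],[1,[0.006,0.14,0.002],[0,0,-0.001]],[1,[0.006,0.14,0.002],[0,0,-0.001]],[1,[0.006,0.13,0.002],[0,0,-0.001]],[1,[0.006,0.1,0.002],[0,0,-0.001]],[1,[0.006,0.08,0.002],[0,0,-0.001]],[1,[0.006,0.05,0.002],[0,0,-0.001]],[1,[0,0,0],[0,0,0]]])

```text
clock: 5.25
tool_pos: [0.5012, -0.0328, 0.1064]
orientation: [179.4, -1.5, -172.5]
force: [0.1, -0.7, -4.5]
opening: 0.0358
```

```bash
python3 - <<'E'
from plant import sensors,snapshot
from h import *
delta(sensors.get_obs(),[0.5146,0.0009,0.10],-172)
E
```

```text
clock 5.25 pos [ 0.5012 -0.0328  0.1064] ori [ 179.38   -1.5  -172.48] F [ 0.1 -0.7 -4.5] open 0.0358
shift units [ 0.054  0.135 -0.025] turn units [-0.0011 -0.0044  0.0014]
```

Request:
send_rows(commands=[[1,[0.054,0.1,0],[-0.0011,-0.0044,0.0014]],[1,[0,0.03,0],[0,0,0]],[1,[0,0,0],[0,0,0]]])

```text
clock: 5.55
tool_pos: [0.5126, -0.0006, 0.1037]
orientation: [-180.0, -0.3, -172.0]
force: [-0.3, -0.1, -4.3]
opening: 0.0362
```

```bash
python3 - <<'E'
from plant import sensors,snapshot
from h import *
delta(sensors.get_obs(),[0.5146,0.0009,0.10],-172)
E
```

```text
clock 5.55 pos [ 0.5126 -0.0006  0.1037] ori [-179.96   -0.27 -171.97] F [-0.3 -0.1 -4.3] open 0.0362
shift units [ 0.008  0.006 -0.015] turn units [ 0.0002 -0.0007 -0.0001]
```

Request:
send_rows(commands=[[1,[0.008,0.006,-0.05],[0.0002,-0.0007,0]],[1,[0,0,-0.08],[0,0,0]],[1,[0,0,-0.04],[0,0,0]],[1,[0,0,0],[0,0,0]]])

```text
clock: 5.95
tool_pos: [0.5136, -0.0017, 0.0594]
orientation: [-180.0, -0.1, -172.0]
force: [0.2, 0.9, -1.5]
opening: 0.0361
```

```bash
python3 - <<'E'
from plant import sensors,snapshot
from h import *
delta(sensors.get_obs(),[0.5146,0.0009,0.06],-172)
s=snapshot("side"); np.savez('pics/side5.npz',**s); crop(s,300,200,400,325,6,f"pics/side5.png")
t=snapshot("top"); np.savez('pics/top5.npz',**t);crop(t,180,190,310,280,6,f"pics/top5.png")
delta(sensors.get_obs(),[0.5146,0.0009,0.06],-172)
E
```

```text
clock 5.95 pos [ 0.5136 -0.0017  0.0594] ori [-1.7998e+02 -1.1000e-01 -1.7202e+02] F [ 0.2  0.9 -1.5] open 0.0361
shift units [0.004 0.01  0.002] turn units [ 0.0001 -0.0003  0.0001]
clock 6.05 pos [ 0.5139 -0.0014  0.0604] ori [-1.7999e+02 -6.0000e-02 -1.7203e+02] F [ 0.5  1.7 -5.4] open 0.0359
shift units [ 0.003  0.009 -0.002] turn units [ 0.     -0.0002  0.0001]
```

View pics/side5.png

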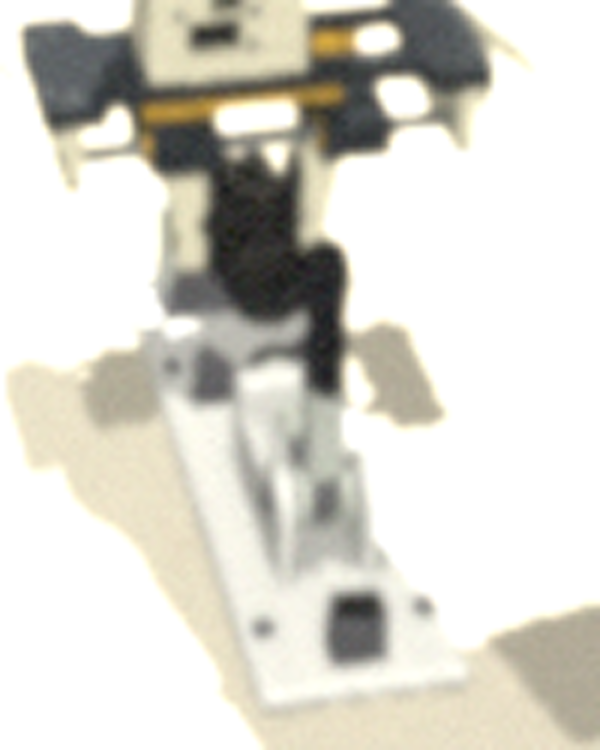

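View pics/top5.png

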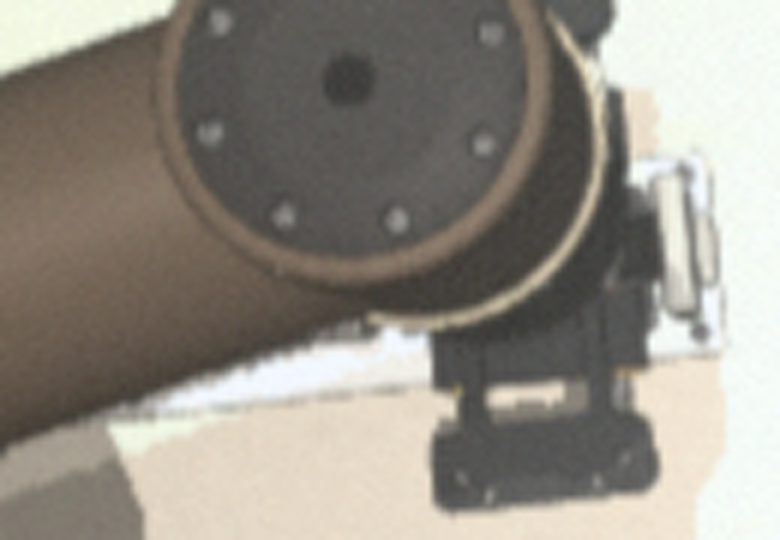

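The side view shows the valve tail at crop (262,260), centred over the barrel saddle; the top view shows the nose at crop (645,245), just in front of the stop face at about 658. Shifting y by +2 mm, then lowering.

Request:
send_rows(commands=[[1,[0.003,0.01,-0.03],[0,0,0]],[1,[0,0,-0.04],[0,0,0]],[1,[0,0,-0.02],[0,0,0]],[1,[0,0,0],[0,0,0]]])

```text
clock: 6.45
tool_pos: [0.5151, 0.001, 0.0375]
orientation: [180.0, 0.0, -172.1]
force: [-0.2, -0.2, -4.3]
opening: 0.0359
```

```bash
python3 - <<'E'
from plant import sensors,snapshot
from h import *
delta(sensors.get_obs(),[0.5146,0.0009,0.028],-172)
E
```

```text
clock 6.45 pos [0.5151 0.001  0.0375] ori [ 1.7998e+02  4.0000e-02 -1.7207e+02] F [-0.2 -0.2 -4.3] open 0.0359
shift units [-0.002 -0.    -0.038] turn units [-0.0001  0.0001  0.0002]
```

Request:
send_rows(commands=[[1,[0,0,-0.02],[0,0,0]],[1,[0,0,-0.01],[0,0,0]],[1,[0,0,0],[0,0,0]]])

```text
clock: 6.75
tool_pos: [0.5153, 0.0011, 0.0293]
orientation: [180.0, 0.0, -172.0]
force: [0.6, -0.4, -3.0]
opening: 0.0355
```

```bash
python3 - <<'E'
from plant import sensors,snapshot
from h import *
delta(sensors.get_obs(),[0.5146,0.0009,0.028],-172)
E
```

```text
clock 6.75 pos [0.5153 0.0011 0.0293] ori [ 1.7999e+02  4.0000e-02 -1.7204e+02] F [ 0.6 -0.4 -3. ] open 0.0355
shift units [-0.003 -0.001 -0.005] turn units [-0.0001  0.0001  0.0001]
```

Request:
send_rows(commands=[[1,[0,0,-0.006],[0,0,0]],[1,[0,0,0],[0,0,0]]])

```text
clock: 6.95
tool_pos: [0.5159, 0.0013, 0.0283]
orientation: [180.0, 0.1, -172.0]
force: [-1.4, -0.0, -2.5]
opening: 0.0358
```

Request:
send_rows(commands=[[1,[0,0,-0.004],[0,0,0]],[1,[0,0,0],[0,0,0]]])

```text
clock: 7.15
tool_pos: [0.5159, 0.0013, 0.0284]
orientation: [180.0, 0.1, -172.0]
force: [-0.4, -0.3, -4.1]
opening: 0.0357
```

```bash
python3 - <<'E'
from plant import sensors,snapshot
from h import *
delta(sensors.get_obs(),[0.5146,0.0009,0.028],-172)
s=snapshot("side"); np.savez('pics/side6.npz',**s); crop(s,300,200,400,325,6,f"pics/side6.png")
t=snapshot("top");crop(t,180,190,310,280,6,f"pics/top6.png")
E
```

```text
clock 7.15 pos [0.5159 0.0013 0.0284] ori [ 1.7998e+02  1.3000e-01 -1.7202e+02] F [-0.4 -0.3 -4.1] open 0.0357
shift units [-0.005 -0.002 -0.002] turn units [-0.0001  0.0004  0.0001]
```

View pics/side6.png

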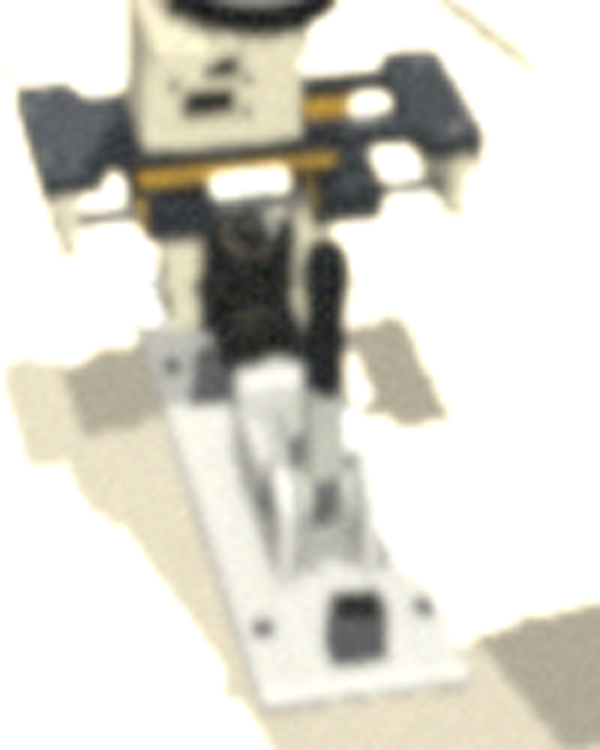

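Request:
send_rows(commands=[[1,[-0.003,0,-0.012],[0,0,0]],[1,[0,0,0],[0,0,0]]])

```text
clock: 7.45
tool_pos: [0.516, 0.0013, 0.0278]
orientation: [-180.0, 0.2, -171.9]
force: [0.2, 0.1, -4.6]
opening: 0.0357
```

Request:
send_rows(commands=[[1,[0,0,-0.01],[0,0,0]],[1,[0,0,0],[0,0,0]]])

```text
clock: 7.65
tool_pos: [0.5159, 0.0012, 0.0275]
orientation: [-180.0, 0.3, -171.9]
force: [-0.6, -0.5, -3.2]
opening: 0.0354
```

Request:
send_rows(commands=[[1,[0,0,-0.02],[0,0,0]]])

```text
clock: 7.75
tool_pos: [0.5161, 0.0008, 0.0246]
orientation: [-179.9, 0.3, -171.8]
force: [-15.0, -2.6, 40.7]
opening: 0.0359
```

```bash
python3 - <<'E'
from plant import sensors,snapshot
from h import *
delta(sensors.get_obs(),[0.5146,0.0009,0.028],-172)
s=snapshot("side"); np.savez('pics/side7.npz',**s); crop(s,320,220,360,280,12,f"pics/side7.png")
delta(sensors.get_obs(),[0.5146,0.0009,0.028],-172)
E
```

```text
clock 7.75 pos [0.5161 0.0008 0.0246] ori [-179.92    0.31 -171.85] F [-15.   -2.6  40.7] open 0.0359
shift units [-0.006  0.     0.014] turn units [ 0.0001  0.0009 -0.0004]
clock 7.8 pos [0.516  0.0007 0.0242] ori [-179.91    0.3  -171.84] F [-10.9   0.1  29.4] open 0.0361
shift units [-0.006  0.001  0.015] turn units [ 0.0001  0.0009 -0.0004]
```

View pics/side7.png

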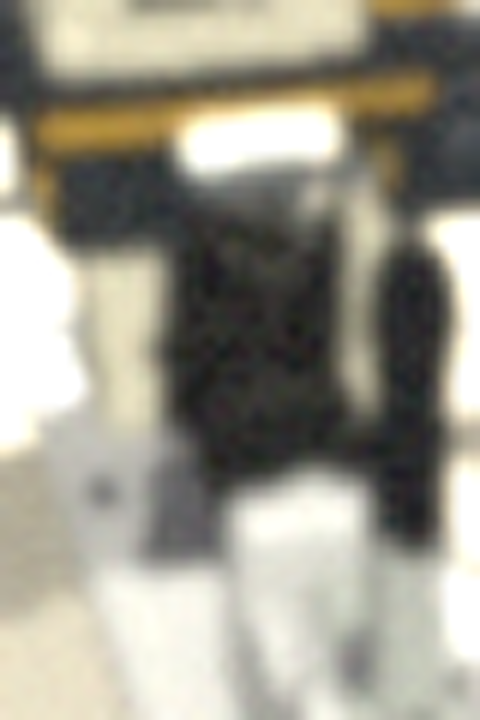

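Contact: 40 N up with −15 N in x, so it is seated and slightly against the +x flank. Easing off before letting go.

Request:
send_rows(commands=[[1,[-0.006,0,0.006],[0,0.0009,0]],[1,[0,0,0],[0,0,0]]])

```text
clock: 8.0
tool_pos: [0.5152, 0.0009, 0.0261]
orientation: [-180.0, 0.1, -171.8]
force: [0.3, 0.5, -4.2]
opening: 0.0357
```

Request:
send_rows(commands=[[1,[0,0,-0.008],[0,0,0]],[1,[0,0,0],[0,0,0]]])

```text
clock: 8.2
tool_pos: [0.5157, 0.0011, 0.0243]
orientation: [-180.0, 0.1, -171.8]
force: [-4.7, 0.9, 7.6]
opening: 0.0358
```

Request:
send_rows(commands=[[1,[0,0,-0.008],[0,0,0]]])

```text
clock: 8.3
tool_pos: [0.5157, 0.001, 0.0238]
orientation: [-180.0, 0.1, -171.8]
force: [-14.9, 3.1, 41.1]
opening: 0.0359
```

Request:
send_rows(commands=[[1,[-0.005,0,0.003],[0,0,0]],[1,[0,0,0],[0,0,0]]])

```text
clock: 8.5
tool_pos: [0.5155, 0.0013, 0.0248]
orientation: [-180.0, 0.2, -171.8]
force: [-0.4, -0.7, -3.0]
opening: 0.0362
```

Request:
send_rows(commands=[[1,[0,0,-0.006],[0,0,0]],[0.55,[0,0,0],[0,0,0]],[0.45,[0,0,0],[0,0,0]],[0.4,[0,0,0],[0,0,0]],[0.4,[0,0,0],[0,0,0]]])

```text
clock: 9.0
tool_pos: [0.5165, 0.0016, 0.0233]
orientation: [-179.9, 0.3, -171.7]
force: [-0.9, 0.4, 0.5]
opening: 0.0516
```

```bash
python3 - <<'E'
from plant import sensors,snapshot
from h import *
delta(sensors.get_obs(),[0.5146,0.0009,0.028],-172)
s=snapshot("side"); np.savez('pics/side8.npz',**s); crop(s,310,210,370,290,8,f"pics/side8.png")
E
```

```text
clock 9.0 pos [0.5165 0.0016 0.0233] ori [-179.93    0.28 -171.74] F [-0.9  0.4  0.5] open 0.0516
shift units [-0.007 -0.003  0.019] turn units [ 0.0001  0.0008 -0.0007]
```

View pics/side8.png

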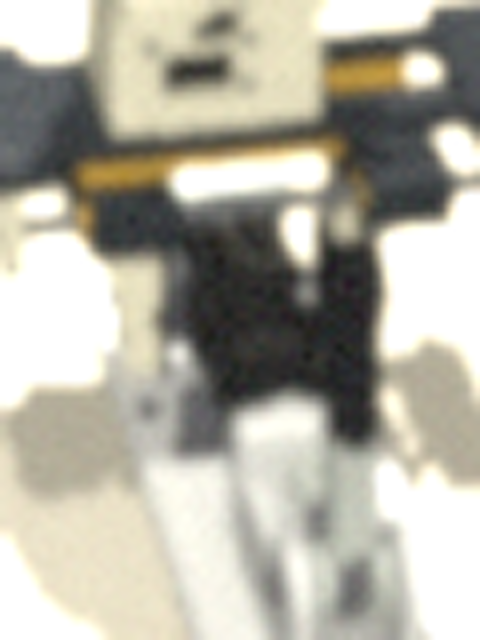

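Released cleanly, with clearance visible on both sides. Retracting straight up.

Request:
send_rows(commands=[[0.3,[-0.007,0,0.02],[0,0,0]],[0.2,[0,0,0.08],[0,0,0]],[0.2,[0,0,0.14],[0,0,0]],[0.2,[0,0,0.14],[0,0,0]],[0.4,[0,0,0.14],[0,0,0]],[1,[0,0,0.14],[0,0,0]],[1,[0,0,0.08],[0,0,0]],[1,[0,0,0],[0,0,0]]])

```text
clock: 9.85
tool_pos: [0.5109, 0.0001, 0.2164]
orientation: [-179.9, 0.1, -171.8]
force: [-0.9, -0.0, 0.2]
opening: 0.0435
```

```bash
python3 - <<'E'
from plant import sensors,snapshot
from h import *
e=np.array([-.1384,.9904]); O=np.array([.5151,-.0031])
p=O+e*.085
delta(sensors.get_obs(),[*p,.2],-172)
s=snapshot("side"); np.savez('pics/side9.npz',**s); crop(s,310,180,390,300,6,f"pics/side9.png")
t=snapshot("top"); np.savez('pics/top9.npz',**t);crop(t,180,190,310,280,6,f"pics/top9.png")
E
```

```text
clock 9.85 pos [5.109e-01 1.000e-04 2.164e-01] ori [-1.7985e+02  8.0000e-02 -1.7176e+02] F [-0.9 -0.   0.2] open 0.0435
shift units [-0.03   0.324 -0.066] turn units [ 0.0004  0.0003 -0.0007]
```

View pics/side9.png

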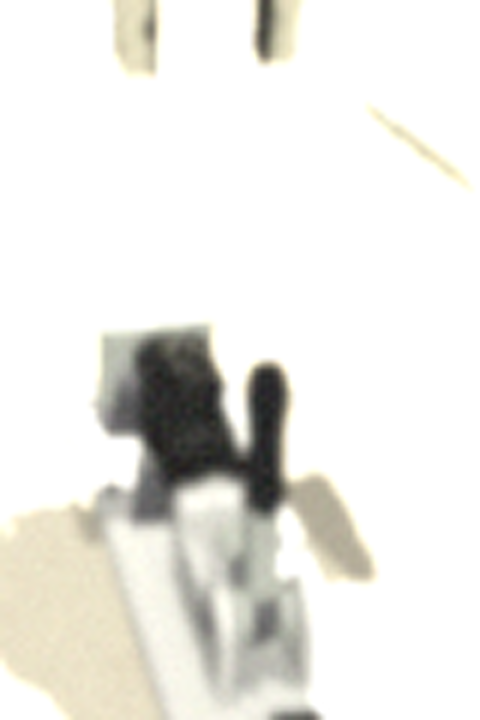

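View pics/top9.png

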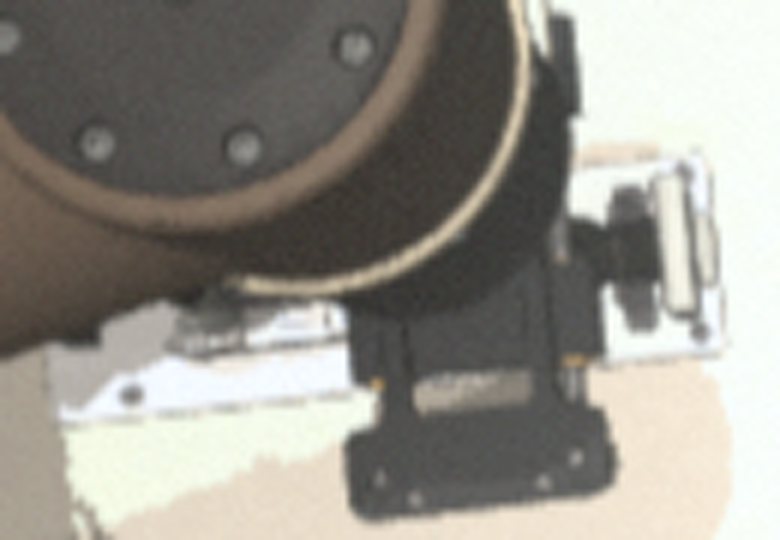

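The nose sits in the nose saddle at top crop (640,250), just clear of the stop; in the side view the valve lies along the fixture axis with its flange up. Moving to the cradle side of the lever with the fingers shut.

Request:
send_rows(commands=[[1,[-0.008,0.07,0],[0.0004,0.0003,-0.0007]],[1,[-0.008,0.1,-0.01],[0,0,0]],[1,[-0.008,0.1,-0.02],[0,0,0]],[1,[-0.008,0.06,-0.02],[0,0,0]],[1,[0,0,0],[0,0,0]]])

```text
clock: 10.45
tool_pos: [0.4971, 0.0831, 0.194]
orientation: [-179.9, -0.9, -172.2]
force: [-0.0, -0.1, -0.3]
opening: 0.0014
```

```bash
python3 - <<'E'
from plant import sensors,snapshot
from h import *
e=np.array([-.1384,.9904]); O=np.array([.5151,-.0031])
p=O+e*.09
delta(sensors.get_obs(),[*p,.128],-172)
s=snapshot("side"); np.savez('pics/side10.npz',**s); crop(s,310,180,390,300,6,f"pics/side10.png")
t=snapshot("top"); np.savez('pics/top10.npz',**t);crop(t,200,200,310,270,7,f"pics/top10.png")
E
```

```text
clock 10.45 pos [0.4971 0.0831 0.194 ] ori [-179.88   -0.86 -172.24] F [-0.  -0.1 -0.3] open 0.0014
shift units [ 0.022  0.012 -0.264] turn units [ 0.0006 -0.0023  0.0007]
```

View pics/side10.png

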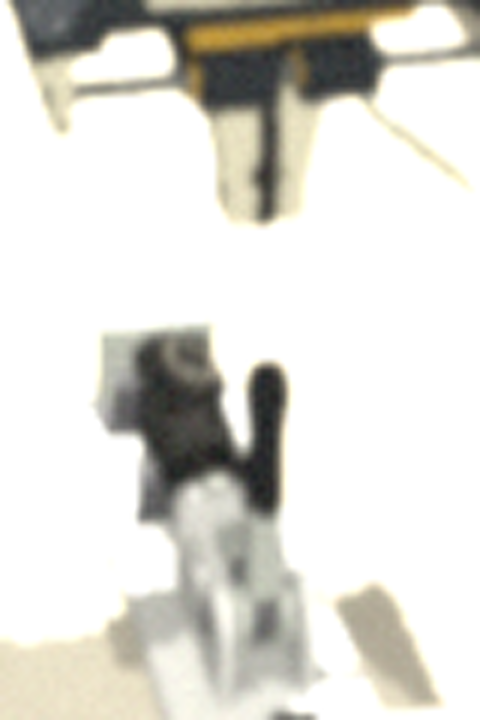

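View pics/top10.png

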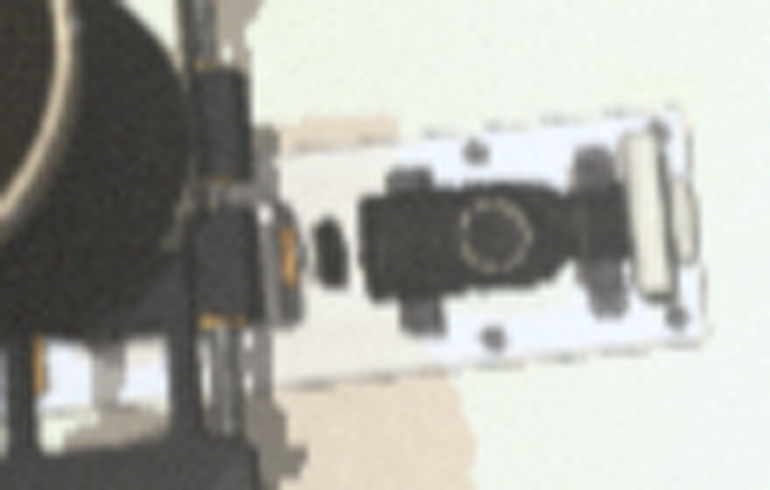

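The top view shows the valve in both saddles, in line with the plate: ring flange at crop (495,235), nose at (605,222) by the stop, tail at (365,245) clear of the foot at (330,250). I'll check its heights from the depth map, then go on to the lever.

```bash
python3 - <<'E'
from h import *
t=np.load('pics/top10.npz'); e=np.array([-.1384,.9904]); O=np.array([.5151,-.0031]); x=np.array([.9904,.1384])
u,v=np.meshgrid(range(240,296),range(215,255)); P=depth_pts(t,np.c_[u.ravel(),v.ravel()])
L=np.c_[(P[:,:2]-O)@x,(P[:,:2]-O)@e,P[:,2]]*1000
for y in range(-50,65,6):
    k=(abs(L[:,1]-y)<3.5)&(abs(L[:,0])<6); print(y,k.sum(),np.median(L[k,2]).round(1) if k.any() else None)
k=(L[:,2]>30)&(L[:,1]>10)&(L[:,1]<25); print('barrel x range y10-25',np.percentile(L[k,0],[3,97]))
k=(L[:,2]>35)&(L[:,1]>20)&(abs(L[:,0])<12)&(L[:,1]<53); print('tail y',np.percentile(L[k,1],98))
E
```

```text
-50 14 56.5
-44 10 56.8
-38 14 51.2
-32 11 49.9
-26 15 50.7
-20 17 51.1
-14 20 65.0
-8 16 69.6
-2 15 63.5
4 16 64.1
10 16 61.6
16 13 64.7
22 13 64.8
28 14 57.0
34 14 57.0
40 13 56.8
46 15 56.6
52 4 54.8
58 20 36.8
64 13 49.0
barrel x range y10-25 [-18.34584411  16.9500987 ]
tail y 49.71337097490806
```

Request:
send_rows(commands=[[1,[0.022,0.0,-0.06],[0.0006,-0.0023,0.0007]],[1,[0,0,-0.1],[0,0,0]],[1,[0,0,-0.08],[0,0,0]],[1,[0,0,0],[0,0,0]]])

```text
clock: 10.95
tool_pos: [0.5032, 0.0792, 0.1327]
orientation: [-179.9, 0.0, -172.1]
force: [1.1, -0.0, 0.2]
opening: 0.0005
```

Heights are consistent once the map's bias of about −4 mm is allowed for (stop 56.5 for 60, nose 51 for 55.5, barrel 57 for 62). So the valve is level and seated, with its tail at fixture y ≈ 49.7, ahead of the foot. Pushing the lever.

Request:
send_rows(commands=[[1,[-0.007,0.05,-0.012],[0,0,0]],[1,[-0.007,0.05,-0.012],[0,0,0]],[1,[-0.007,0.05,0],[0,0,0]]])

```text
clock: 11.25
tool_pos: [0.4985, 0.1169, 0.1279]
orientation: [-179.9, 0.1, -172.3]
force: [1.1, -0.6, 0.3]
opening: 0.0005
```

```bash
cat > fx.py <<'E'
from plant import sensors,snapshot
from h import *
e=np.array([-.1384,.9904]); O=np.array([.5151,-.0031]); x=np.array([.9904,.1384])
o=sensors.get_obs(); d=o['tool_pos'][:2]-O
print('fixture x,y,z mm',((d@x)*1000).round(1),((d@e)*1000).round(1),(o['tool_pos'][2]*1000).round(1),'clock',o['clock'],'F along y',(o['force'][:2]@e).round(1),'Fz',o['force'][2].round(1))
E
python3 fx.py
```

```text
fixture x,y,z mm 0.2 121.1 127.9 clock 11.25 F along y -0.7 Fz 0.3
```

Request:
send_rows(commands=[[1,[-0.008,0.06,0],[0,0,0]],[1,[-0.008,0.06,-0.008],[0,0,0]],[1,[-0.008,0.054,-0.02],[0,0,0]]])

```text
clock: 11.55
tool_pos: [0.4922, 0.1635, 0.1226]
orientation: [-179.9, 0.2, -172.2]
force: [1.2, -5.5, 1.9]
opening: 0.0002
```

```bash
cat >> fx.py <<'E'
import sys
if len(sys.argv)>1:
    s=snapshot("side"); np.savez(f'pics/side{sys.argv[1]}.npz',**s); crop(s,310,180,390,310,6,f"pics/side{sys.argv[1]}.png")
E
python3 fx.py 11
```

```text
fixture x,y,z mm 0.3 168.2 122.6 clock 11.55 F along y -5.6 Fz 1.9
```

View pics/side11.png

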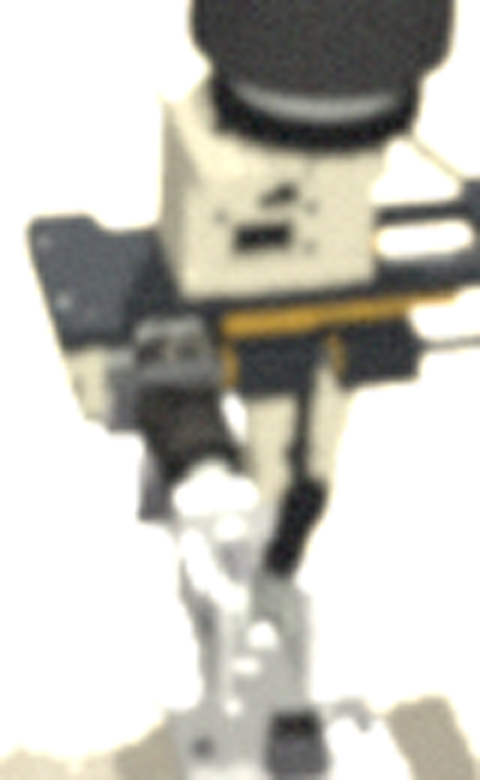

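The lever is following the fingers (crop (300,525), tilted over), with 5.6 N back-force as expected. I'll carry on along the arc.

Request:
send_rows(commands=[[1,[-0.005,0.038,-0.036],[0,0,0]],[1,[-0.005,0.034,-0.034],[0,0,0]],[1,[-0.004,0.03,-0.036],[0,0,0]]])

```text
clock: 11.9
tool_pos: [0.4895, 0.1938, 0.097]
orientation: [-180.0, 0.4, -172.0]
force: [-1.7, -1.8, 3.1]
opening: 0.0001
```

```bash
python3 fx.py
```

```text
fixture x,y,z mm 1.9 198.5 97.0 clock 11.9 F along y -1.6 Fz 3.1
```

Request:
send_rows(commands=[[1,[-0.006,0.018,-0.04],[0,0,0]],[1,[-0.004,0.016,-0.04],[0,0,0]],[1,[-0.002,0.012,-0.036],[0,0,0]]])

```text
clock: 12.2
tool_pos: [0.487, 0.2083, 0.0664]
orientation: [179.9, 0.6, -172.0]
force: [-0.1, 1.2, 0.3]
opening: 0.0004
```

```bash
python3 fx.py 12
```

```text
fixture x,y,z mm 1.4 213.3 66.4 clock 12.2 F along y 1.2 Fz 0.3
```

View pics/side12.png

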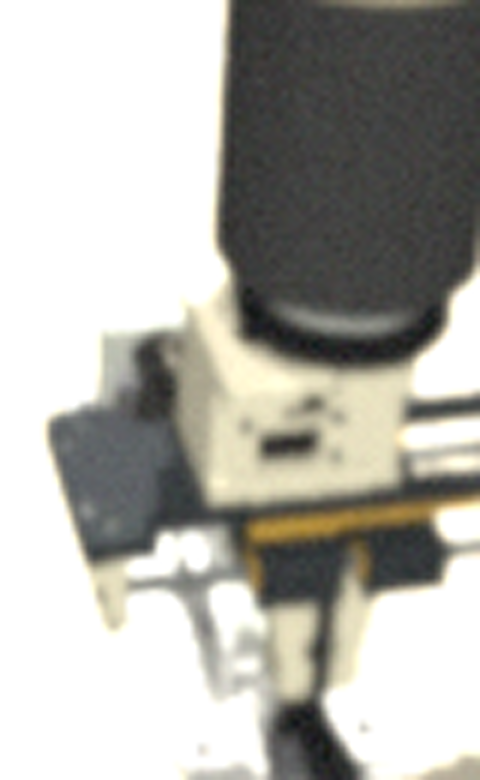

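The force has dropped to about zero and the lever (crop (310,740)) is down on its rest, so it has snapped over. Retracting up and away to inspect.

Request:
send_rows(commands=[[1,[0,0,0.06],[0,0,0]],[1,[0,0,0.12],[0,0,0]],[1,[0,0,0.15],[0,0,0]],[1,[0,0.02,0.15],[0,0,0]],[1,[-0.05,0.1,0.12],[0,0,0]],[1,[-0.08,0.14,0.04],[0,0,0]],[1,[-0.08,0.14,0],[0,0,0]],[1,[-0.05,0.1,0],[0,0,0]],[1,[0,0,0],[0,0,0]],[1,[0,0,0],[0,0,0]]])

```text
clock: 13.25
tool_pos: [0.4165, 0.3347, 0.2272]
orientation: [-180.0, 0.1, -172.2]
force: [0.1, -0.6, -0.0]
opening: 0.0006
```

```bash
python3 fx.py; python3 - <<'E'
from plant import sensors,snapshot
from h import *
s=snapshot("side"); np.savez('pics/side13.npz',**s); crop(s,300,200,400,325,6,f"pics/side13.png"); cv2.imwrite('pics/side13f.png',s['color'])
t=snapshot("top"); np.savez('pics/top13.npz',**t);crop(t,180,200,310,270,6,f"pics/top13.png"); cv2.imwrite('pics/top13f.png',t['color'])
E
```

```text
fixture x,y,z mm -50.9 348.2 227.2 clock 13.25 F along y -0.7 Fz -0.0
```

View pics/side13.png

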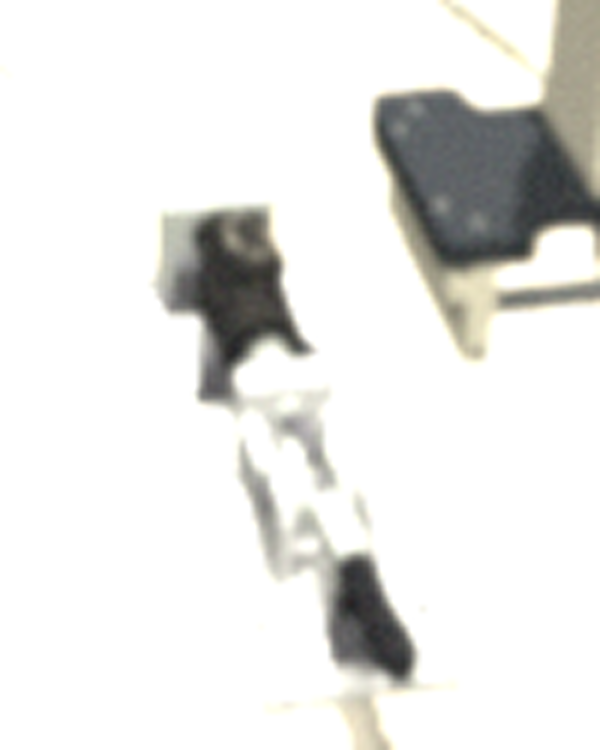

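View pics/top13.png

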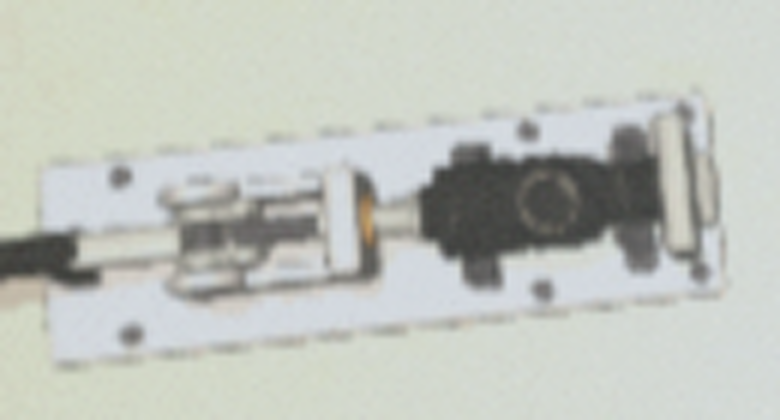

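View pics/top13f.png

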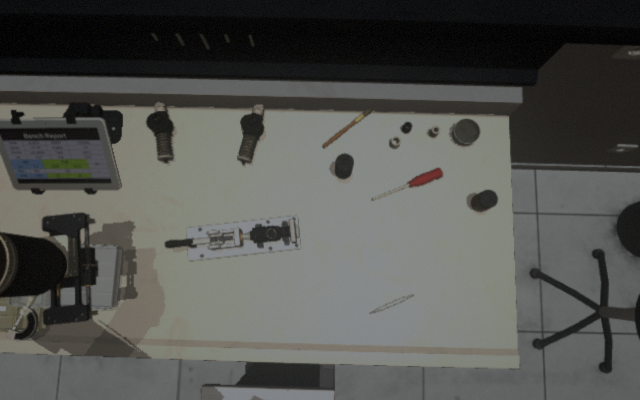

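Clamped: the foot's shaft is out (top crop (400,215)), the foot is against the valve tail (425), the nose is at the stop (660), and the lever lies flat to the left. Final numeric checks next.

```bash
python3 - <<'E'
from h import *
from plant import sensors
t=np.load('pics/top13.npz'); s=np.load('pics/side13.npz'); t0=np.load('pics/top0.npz')
e=np.array([-.1384,.9904]); O=np.array([.5151,-.0031]); x=np.array([.9904,.1384])
g=cv2.cvtColor(t['color'],cv2.COLOR_BGR2GRAY)
m=np.uint8(g[230:255,150:200]<70)*255; n,l,st,c=cv2.connectedComponentsWithStats(m); k=1+st[1:,4].argmax()
q=np.argwhere(l==k)[:,::-1]+[150,230]; tip=q[q[:,0]<=q[:,0].min()+1].mean(0); print('tip px',tip)
P=on_z(t,[tip],.054)[0]; print('tip fixture mm',((P[:2]-O)@x*1000).round(1),((P[:2]-O)@e*1000).round(1))
D=depth_pts(t,[tip+[4,0]])[0]; print('tip depth z',D[2].round(3))
T,err=tri(t,[tip],s,(np.array([[402,672.]])+.5)/6-.5+[300,200]); print('tri z',T[2].round(3),'y',((T[:2]-O)@e*1000).round(1),'err',err.round(4))
for nm,b in (('cyl',(328,148,360,185)),('driver',(368,162,446,204))):
    a=t0['color'][b[1]:b[3],b[0]:b[2]].astype(np.float32).mean(2); c=t['color'][b[1]:b[3],b[0]:b[2]].astype(np.float32).mean(2)
    print(nm,cv2.phaseCorrelate(a,c))
o=sensors.get_obs(); print(o['clock'],o['qvel'].round(2),o['force'].round(1))
E
```

```text
tip px [165.625 244.   ]
tip fixture mm 1.3 254.7
tip depth z 0.06
tri z 0.052 y 255.7 err 0.0017
cyl ((-0.02243458883761562, -0.08095576990888631), 0.9544265046715736)
driver ((0.05102178153389758, 0.4959418411588281), 0.9831448491414388)
13.35 [-0.76 -0.15 -0.03  0.1  -0.12 -0.06] [-0.6 -0.1  0.7]
```

```bash
python3 -c "
from plant import order
print(order.close_job())"
```

```text
the job is handed in; nothing more can be done
None
```

The valve body is clamped in the fixture and the job is handed in, at about 13.4 s on the robot's clock. I gripped the valve across mid-length and set it in both saddles, flange up and nose to the stop. Then I pushed the cam lever over with the fingers shut until it snapped, and backed off clear.

**Lever:** the tip is at fixture y ≈ 255 mm, z ≈ 52 mm, against 254 and 54 expected on the rest.

**Valve:** the last pictures show the foot against its tail and its nose at the stop. Before clamping, the depth map showed it level in both saddles.

**Robot:** wrist force was about 0 N at the end, with nothing touched.

These readings disagreed or were less clean:
- **Set-down:** the valve seated about 3.5 mm lower in tool height than I had worked out. I pressed it into the saddles at about 41 N on the wrist, twice, before easing off and releasing. That is well under the 120 N wrist limit.
- **Depth map:** it reads about 4 mm low on the fixture. I allowed for this when checking the valve's height.
- **Screwdriver:** the image comparison shows the cylinder unmoved, but gives about 0.5 px (roughly 1 mm) for the screwdriver. The arm never went near it, so I take this as a lighting effect, but I did not check further.

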